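Switch the sound desk's power unit to live past its safety stop

TASK

Switch the black power unit to live: turn its large bar-shaped selector knob clockwise until you feel its safety stop, push the knob in there and turn on past the stop, then turn it all the way round to its far end, so that its pointer stands at the long mark and the knob has sprung back up. The mechanism is delicate: never wrench the knob hard against the stop or press hard where it will not go in. Leave the two small trim knobs as they are set and do not disturb the tape roll on the unit or the microphone and the adapter lying next to it.

Things in the scene. Friction and masses are not known exactly. Their poses are not given: they have to be found in the camera images.
- unit: Black metal box fixed to the table, 220 mm (its x) by 340 mm (its y) by 60 mm high, controls on its top: the selector on its collar, two small trim knobs along the front edge, a flat meter window, a tape roll. Origin at the centre of its underside, z up, -x is its front.
- selector_grip (a point): Point to grip on the selector knob: on its upright turning axis, at the bar's mid height, 114 mm above the table when the knob is up. Moves and turns with it. Black disc of radius 31, 8 thick, with an upright grey bar on it 50 long (point's x), 14 wide (y), 28 high, so bar top 14 mm above, disc face 14 mm below this point. A small nose at the bar's foot, -x end, is the pointer.
- selector (a joint): How far the selector is turned, rad, growing clockwise seen from above, 0 to 2.4 (far end, live). Starts between 0 and 0.25, pointer towards the unit's front. Friction 0.05 N m. A hidden stop blocks it (see collar_top); once past the stop it springs up when let go, cannot be turned back and turns freely on to 2.4. A full turn usually needs a second grip.
- selector_push (a joint): How far the selector is pushed down, m: 0 up, 0.008 fully in. A spring holds it up: 6 N at first, 10 N fully in. Only within 0.15 rad before the stop, under the stop and beyond it can it be pushed fully in; earlier in the turn a delicate ledge inside blocks it after 1.5 mm, and over 30 N on that ledge (about 37 N on the knob) damages it: stop pushing at 15 to 20 N.
- collar_top (a point): Centre of the top of the aluminium collar under the selector: radius 37, 22 mm high, 82 mm above the table, 10 mm under the disc. Unseen inside is the safety stop: with the knob up it blocks the turn somewhere from 0.5 to 1.1 rad, differing each time: feel for it (0.3 to 0.6 N m is plenty, over 1.5 damages it). It is about 0.65 rad long, passed with the knob at least 6 mm in, by 1.75 at the latest.
- live_mark (a point): Middle of the long white mark (20 x 5 mm, flat on the panel, radial to the collar) at which the pointer stands when the selector is at 2.4 rad. A short white mark (8 x 3 mm) at the collar's front is where it stands at 0.
- trim_a_end (a point): End of the bar (white line) of the small trim knob nearer the selector: 13 mm off the knob's axis, at its top, 104 mm above the table. The knob stands on the unit at x -70, y -55 mm, on a base of radius 26 mm. Leave it as set.
- trim_b_end (a point): The same for the trim knob farther from the selector, at x -70, y -125 mm on the unit. Leave it as set.
- tape_roll: Grey roll of tape, 72 mm across, 24 mm high, lying on the unit's top at its far right corner. Origin at the centre of its underside. Leave it.
- mic_a: Handheld microphone, 200 mm long, up to 50 mm thick, lying on the table behind the unit (its +x side). Origin on the table under its middle. Leave it.
- adapter: Black power adapter, 110 x 50 x 32 mm, lying beside the unit (its -y side). Origin at the centre of its underside. Leave it.

How it is judged (in metres and radians):
On the way:
1. the selector is pushed in (more than 5 mm) at the safety stop, before it is turned past it (value of joint selector_push above 0.005 m and value of joint selector between 0.3 and 1.3 rad), for 0.1 s.
At the end, for the whole second after the job is handed in: The selector stands at its far end (turned more than 2.22 of 2.4 rad, pointer at the long mark), has sprung back up (pushed in by less than 1.5 mm) and is at rest (value of joint selector above 2.22 rad and value of joint selector_push below 0.0015 m and velocity of joint selector between -0.05 and 0.05 rad/s); the robot touches nothing.
It fails at once if the selector is forced: wrenched against its safety stop with over about 1.5 N m (80 N inside), or pressed on the ledge before the stop with over 30 N (contact force between selector_c0 and stop_ring_c0 above 80 N or contact force between selector_c1 and stop_ring above 30 N).
It fails at once if a trim knob is turned by more than about 0.25 rad (distance of any of trim_a_end, trim_b_end from where it was at the start of the episode above 0.0033 m).
It fails at once if the tape roll, the microphone behind the unit or the adapter is shifted by more than 20 mm (distance of any of tape_roll, mic_a, adapter from where it was at the start of the episode above 0.02 m).
It also fails if it takes over 48 s, if anything falls off the work surface, if the arm or the gripper's body presses on something with over 40 N, if the wrist force passes 120 N, or if a joint passes its speed limit or range.

ROBOT

A 7-joint arm with a two-finger parallel gripper is mounted at the origin on the work surface. World frame = base frame: x ahead of the robot, y to its left, z up, the work surface at z = 0. Lengths are in mm, angles in rad, forces in N, time in s.
With the tool pointing down it reaches from about 425 to 1025 mm from the base axis. Payload 9.4 kg.
Tool frame: the origin (TCP) lies at the very end of the fingers, on their centre line; the grasp point (between the pads) lies 19 mm behind it; z points along the fingers, y is the direction in which the jaws open and shut (so a half turn about z gives the same grasp; the last joint's range is limited). The gripper opens to 85 mm and grips with 20 to 120 N. Pads are 22 mm wide; open, the fingers measure 114 mm over their backs; the gripper's body (76 mm by 85 mm) begins 54 mm behind the grasp point. The pads swing forward as they close: fully open they stand 13 mm farther back than shut.
Start: joints at [1.186, 0.599, -0.003, 1.599, 0.002, 0.943, -0.08], TCP at [219.639, -690.929, 231.275] pointing down, gripper open.
Joint ranges: [-2.57, 2.57], [-0.35, 1.97], [-1.29, 1.29], [0.11, 2.56], [-1.05, 4.19], [0.11, 1.86], [-2.63, 2.63]. Speed limits (rad/s): [2.22, 2.22, 3.01, 3.01, 3.14, 3.14, 3.14].

INTERFACE

Orientations are given as a unit quaternion [x, y, z, w].
In Python, from rig import env, vision, job_done gives the robot as it stands.
- The arm moves only by the shell command python3 -m pendant 'ROWS'. ROWS is JSON, a list of rows, each an object of numbers: "claw": the finger opening in cm, from 0 to 8.54; "x", "y", "z": the shift along the tool's x, y, z in cm; "twist": the turn about the tool's z in rad. In form: [{"claw": .., "x": .., "y": .., "z": .., "twist": ..}, ...]. A call has 1 to 10 rows; each row is the pose to reach, as a shift and turn from the pose measured when the call began, along the tool's axes at that moment; what a row does not reach only later rows make up. A row lasts 1/12 s, in which the tool goes at most 41.7 mm and 7.16 degrees, less where a joint would pass 70% of its speed; a pose out of reach is approached as far as the arm can. A call with a gripper value outside its range is refused whole. The fingers move at their own pace and stop on an object; the grip force is fixed at half the most. Time passes only in rows, so rows that repeat a pose let the fingers close. It gives the time, the measured TCP pose, the force and the opening at its end, in the units of the state.
- env.read_state(): the state, without advancing time (a new reading comes with each control period).
- vision.read_camera(name): name is "scene" or "top"; returns a dict with "image" (384x512x3 uint8, blue, green, red), "intrinsics" (3x3 intrinsics, pixels), "rvec" (rotation vector, rad) and "tvec" (3), from world to camera coordinates, as OpenCV has them. Camera axes: x right, y down, z forward; pixel columns grow to the right and rows downward; lengths in mm; the calibration is good to about 2 mm. A picture is of the moment at which its call begins. There is no depth.
- job_done(): hands the job in, once; it reports no verdict.
The state is a dict: "time_s": time; "qpos": joint angles; "joint_vel": joint speeds; "joint_torque": joint torques, N m; "tcp_pos": TCP position; "tool_rot": TCP orientation; "ft_force": force on the tool from outside, world axes, zero at the start; "ft_torque": the same for the moment, N m; "opening": finger opening in mm.
Only numpy, scipy, OpenCV 4.12 (cv2) and the standard library are available. Lean on these libraries where they do the work, as an engineer would, in place of code of your own. Each camera call takes 0.05 s, during which the arm holds its last target. There are 200 camera calls.

## Working session

There is one attempt and no reset: what is moved stays moved. The work goes in short steps, Python scripts to look and compute and a shell command to move; the robot and the scene stay as the last step left them, time stands still between calls to the robot, and variables do not carry over. Pictures are saved under pics/ and viewed, about 8 in all and at most 12, crops included, and the job is handed in when it is done.

```bash
mkdir -p pics; ls
python3 - <<'E'
from rig import env, vision
import cv2
print(env.read_state())
for n in("scene","top"):
    c=vision.read_camera(n); cv2.imwrite(f"pics/{n}0.png",c["image"]); print(c["intrinsics"],c["rvec"],c["tvec"])
E
```

```text
pics
{'time_s': 0.0, 'qpos': array([ 1.18627835,  0.60012582, -0.00252393,  1.60014621,  0.00181116,
        0.94289779, -0.07983721]), 'joint_vel': array([-0.00051822,  0.00121869,  0.0010998 ,  0.00041065, -0.00155578,
        0.00088563, -0.00167191]), 'joint_torque': array([-2.01529574e-04, -7.76445222e+01,  1.56493306e+00, -2.58003491e+01,
        1.24106073e-02,  8.92460870e-03, -3.13916317e-06]), 'tcp_pos': array([ 219.48401774, -690.47494838,  230.41090662]), 'tool_rot': array([ 9.88178152e-01,  1.53307924e-01, -2.01199087e-04, -7.61579131e-04]), 'ft_force': array([ 0.16119826, -0.45555   , -0.03379148]), 'ft_torque': array([0.04219861, 0.01536411, 0.02369334]), 'opening': 85.47675230693547}
[[403.50924921   0.         251.02384981]
 [  0.         403.50924921 191.82118825]
 [  0.           0.           1.        ]] [ 2.18339441  1.32166463 -0.45102557] [-262.26084457 -369.67505844 1212.55690034]
[[439.96119968   0.         262.77430463]
 [  0.         439.96119968 192.15899745]
 [  0.           0.           1.        ]] [ 2.20210419 -2.17641289  0.03965013] [-23.45617207 605.02286094 874.16125592]
```

```bash
cd pics; python3 -c "
import cv2
for n in('scene','top'): cv2.imwrite(n+'0b.png',cv2.resize(cv2.imread(n+'0.png'),(800,600),interpolation=cv2.INTER_CUBIC))"
```

```text
(no output)
```

View pics/top0b.png

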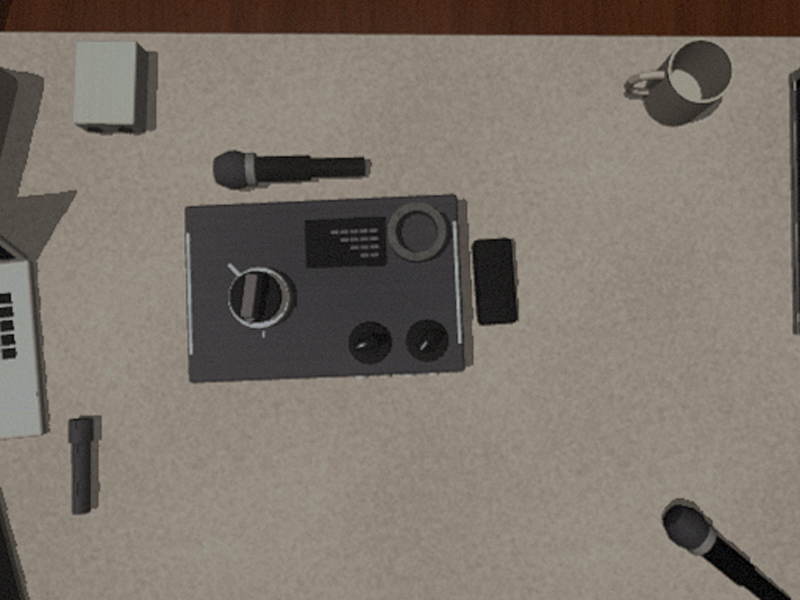

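View pics/scene0b.png

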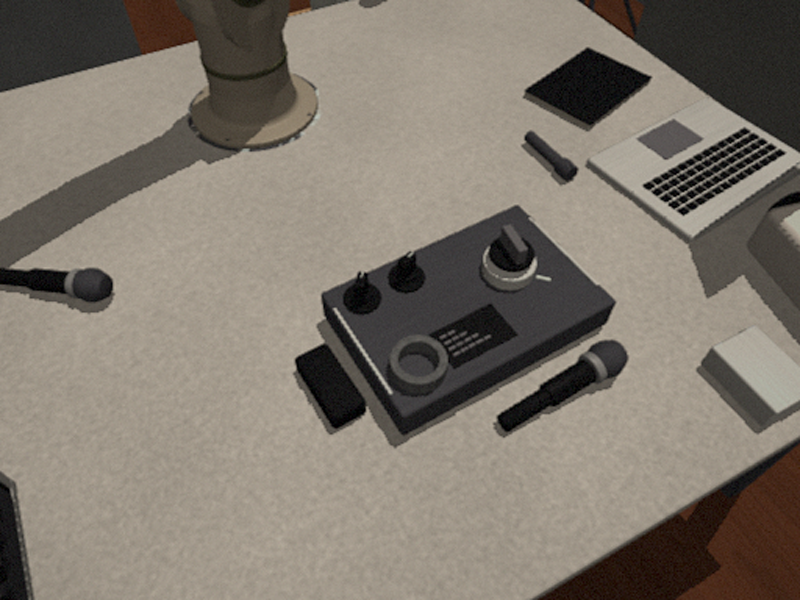

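The top view shows the unit, with the selector near (258,297) in the 800x600 picture. The short mark is at (264,335), the long mark at (235,268), and the trim knobs at (370,343) and (427,341).

```bash
cat > h.py <<'E'
import numpy as np, cv2
from rig import env, vision
def ray(c,uv,z):
    R,_=cv2.Rodrigues(np.array(c["rvec"])); t=np.array(c["tvec"]).ravel()
    p=cv2.undistortPoints(np.array(uv,float).reshape(-1,1,2),c["intrinsics"],None).reshape(-1,2)
    d=np.c_[p,np.ones(len(p))]@R; o=-R.T@t
    return o+d*((z-o[2])/d[:,2])[:,None]
def proj(c,P): return cv2.projectPoints(np.array(P,float).reshape(-1,3),np.array(c["rvec"]),np.array(c["tvec"]),c["intrinsics"],None)[0].reshape(-1,2)
E
python3 - <<'E'
from h import *
c=vision.read_camera("top"); im=c["image"]; s=.64
k=np.array([[186,207],[455,195],[464,370],[191,382]])*s
P=ray(c,k,60); print("corners",P.round(0)[:,:2],"ctr",P.mean(0))
g=cv2.cvtColor(im,cv2.COLOR_BGR2GRAY)
x0,y0=135,155; r=g[y0:225,x0:200]
cv2.imwrite("pics/crop.png",cv2.resize(r,None,fx=8,fy=8,interpolation=cv2.INTER_CUBIC))
n,l,st,ce=cv2.connectedComponentsWithStats((r>130).astype('uint8'))
for i in range(1,n):
    if st[i,4]<4: continue
    ys,xs=np.where(l==i); print(st[i],(ce[i]+[x0,y0]).round(1),ray(c,[ce[i]+[x0,y0]],60).round(1))
E
```

```text
corners [[716. 263.]
 [734. -70.]
 [519. -83.]
 [500. 251.]] ctr [616.94944951  90.19586086  60.        ]
[11 14  9  8 23] [149.7 172.6] [[638.3 201.7  60. ]]
[23 17 18  3 24] [167.3 172.7] [[638.5 167.5  60. ]]
[15 46 31  9 62] [166.6 206.3] [[573.7 167.5  60. ]]
```

View pics/crop.png

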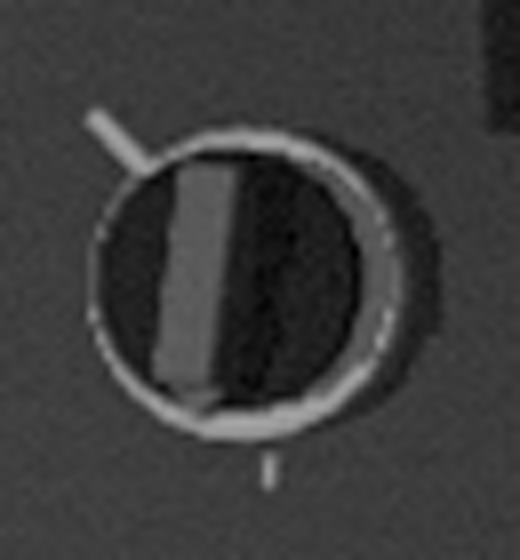

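The crop shows the collar circle centred at about (246,284). The bar's top face has corners (178,168), (237,168), (213,378) and (152,376), with the pointer nose near (195,400).

Run:
```python
from h import *
c=vision.read_camera("top"); o=np.array([135,155])-.5+.5/8
f=lambda k,z: ray(c,np.array(k)/8+o,z).round(1)
B=f([[178,168],[237,168],[213,378],[152,376]],128); print("bar",B,B.mean(0)); 
d=(B[2]+B[3]-B[0]-B[1])/2; print("dir to pointer",d,np.degrees(np.arctan2(d[1],d[0])))
print("collar L,R,T,B z82",f([[90,284],[405,284],[240,128],[240,440]],82))
print("disc L,R,T,B z100",f([[103,284],[360,284]],100))
M=f([[269,472],[90,115]],60); print("marks",M)
K=f([[178,168]],60)
P=ray(c,np.array([[186,207],[455,195],[464,370],[191,382]])*.64,60); x=(P[0]+P[1]-P[2]-P[3]);print("unit x dir",np.degrees(np.arctan2(x[1],x[0])))
y=(P[0]-P[1]+P[3]-P[2]);print("unit y dir-90",np.degrees(np.arctan2(y[1],y[0]))-90)
s=env.read_state(); 
from scipy.spatial.transform import Rotation as R
print(R.from_quat(s['tool_rot']).as_matrix().round(3))
```

```text
bar [[626.9 170.3 128. ]
 [627.1 157.2 128. ]
 [580.5 161.4 128. ]
 [580.8 174.9 128. ]] [603.825 165.95  128.   ]
dir to pointer [-46.35   4.4    0.  ] 174.5771690974569
collar L,R,T,B z82 [[603.3 202.1  82. ]
 [604.2 128.1  82. ]
 [640.4 167.7  82. ]
 [567.2 166.   82. ]]
disc L,R,T,B z100 [[602.4 194.1 100. ]
 [603.1 135.  100. ]]
marks [[559.8 164.1  60. ]
 [645.3 209.4  60. ]]
unit x dir 3.342784088095511
unit y dir-90 3.1763376206778986
[[ 0.953  0.303 -0.   ]
 [ 0.303 -0.953  0.001]
 [-0.    -0.001 -1.   ]]
```

```bash
python3 -m pendant '[{"claw":8.5,"x":2.5,"y":-2.8,"z":0,"twist":-0.11},{"claw":8.5,"x":5,"y":-5.6,"z":0,"twist":-0.22},{"claw":8.5,"x":7.5,"y":-8.4,"z":0,"twist":-0.33},{"claw":8.5,"x":10,"y":-11.2,"z":0,"twist":-0.44},{"claw":8.5,"x":12.5,"y":-14,"z":0,"twist":-0.55},{"claw":8.5,"x":15,"y":-16.8,"z":0,"twist":-0.66},{"claw":8.5,"x":17.5,"y":-19.6,"z":0,"twist":-0.77},{"claw":8.5,"x":20,"y":-22.4,"z":0,"twist":-0.88},{"claw":8.5,"x":22.5,"y":-25.2,"z":0,"twist":-0.99},{"claw":8.5,"x":25,"y":-28,"z":0,"twist":-1.1}]'
cat >> h.py <<'E'
from scipy.spatial.transform import Rotation as Ro
def go(target,ya):
    s=env.read_state(); M=Ro.from_quat(s['tool_rot']).as_matrix(); y=np.degrees(np.arctan2(M[1,1],M[0,1]))
    print("t",s['time_s'],"tcp",s['tcp_pos'].round(1),"yang",y.round(1),"tilt",M[:2,2].round(4),"q",s['qpos'].round(2),"f",s['ft_force'].round(1),"m",s['ft_torque'].round(3),"op",round(s['opening'],1))
    print("shift cm",(M.T@(np.array(target)-s['tcp_pos'])/10).round(2),"twist",-np.radians((ya-y+180)%360-180).round(3))
E
python3 -c "
from h import *
go([603.8,165.7,230],84.6)"
```

```text
time_s: 1.03
tcp_pos: [373.3, -346.4, 231.1]
tool_rot: [0.761, 0.649, 0.0, -0.0]
ft_force: [1.1, -0.2, -0.0]
opening: 85.1
t 1.0333 tcp [ 373.3 -346.4  231.1] yang -9.0 tilt [-0.0003  0.0006] q [ 0.9   0.36 -0.35  2.07  0.18  0.74  0.28] f [ 1.1 -0.2 -0. ] m [-0.039 -0.073  0.032] op 85.1
shift cm [54.2  14.72  0.14] twist -1.634
```

```bash
python3 -m pendant '[{"claw":8.5,"x":3.5,"y":0.95,"z":0,"twist":-0.11},{"claw":8.5,"x":7,"y":1.9,"z":0,"twist":-0.22},{"claw":8.5,"x":10.5,"y":2.85,"z":0,"twist":-0.33},{"claw":8.5,"x":14,"y":3.8,"z":0,"twist":-0.44},{"claw":8.5,"x":17.5,"y":4.75,"z":0,"twist":-0.55},{"claw":8.5,"x":21,"y":5.7,"z":0,"twist":-0.66},{"claw":8.5,"x":24.5,"y":6.65,"z":0,"twist":-0.77},{"claw":8.5,"x":28,"y":7.6,"z":0,"twist":-0.88},{"claw":8.5,"x":31.5,"y":8.55,"z":0,"twist":-0.99},{"claw":8.5,"x":35,"y":9.5,"z":0,"twist":-1.1}]'
python3 -c "
from h import *
go([603.8,165.7,230],84.6)"
```

```text
time_s: 1.87
tcp_pos: [522.5, -14.1, 231.4]
tool_rot: [0.307, 0.952, 0.0, -0.0]
ft_force: [1.7, -0.7, 0.4]
opening: 85.4
t 1.8667 tcp [522.5 -14.1 231.4] yang 54.3 tilt [-0.      0.0002] q [ 0.42  0.43 -0.69  2.03  0.38  0.81  0.46] f [ 1.7 -0.7  0.4] m [-0.046 -0.065  0.002] op 85.4
shift cm [ 3.9  19.35  0.14] twist -0.529
```

```bash
python3 -m pendant '[{"claw":8.5,"x":0.6,"y":3,"z":0,"twist":-0.1},{"claw":8.5,"x":1.3,"y":6.5,"z":0,"twist":-0.2},{"claw":8.5,"x":2,"y":10,"z":0,"twist":-0.3},{"claw":8.5,"x":2.7,"y":13.5,"z":0,"twist":-0.4},{"claw":8.5,"x":3.4,"y":17,"z":0,"twist":-0.5},{"claw":8.5,"x":3.9,"y":19.35,"z":0,"twist":-0.53},{"claw":8.5,"x":3.9,"y":19.35,"z":0,"twist":-0.53},{"claw":8.5,"x":3.9,"y":19.35,"z":0,"twist":-0.53}]'
python3 -c "
from h import *
go([603.8,165.7,104],84.6)"
```

```text
time_s: 2.53
tcp_pos: [603.7, 167.1, 231.0]
tool_rot: [0.046, 0.999, 0.0, -0.0]
ft_force: [-0.2, -0.7, 0.2]
opening: 84.9
t 2.5333 tcp [603.7 167.1 231. ] yang 84.7 tilt [-0.0008  0.0008] q [ 0.15  0.59 -0.79  1.8   0.5   0.96  0.63] f [-0.2 -0.7  0.2] m [-0.037  0.065 -0.018] op 84.9
shift cm [-0.04 -0.15 12.7 ] twist 0.003
```

```bash
python3 -m pendant '[{"claw":8.5,"x":0,"y":-0.15,"z":2.5,"twist":0},{"claw":8.5,"x":0,"y":-0.15,"z":5,"twist":0},{"claw":8.5,"x":0,"y":-0.15,"z":7.5,"twist":0},{"claw":6,"x":0,"y":-0.15,"z":9.5,"twist":0},{"claw":5,"x":0,"y":-0.15,"z":11,"twist":0},{"claw":4.5,"x":0,"y":-0.15,"z":12,"twist":0},{"claw":4,"x":0,"y":-0.15,"z":12.6,"twist":0},{"claw":3.5,"x":0,"y":-0.15,"z":12.6,"twist":0},{"claw":3,"x":0,"y":-0.15,"z":12.6,"twist":0}]'
python3 - <<'E'
from h import *
go([603.8,165.7,104],84.6)
c=vision.read_camera("scene"); u,v=proj(c,[603.8,165.7,114])[0].astype(int); print(u,v)
cv2.imwrite("pics/s1.png",cv2.resize(c["image"][v-75:v+75,u-100:u+100],(800,600),interpolation=cv2.INTER_CUBIC))
E
```

```text
time_s: 3.28
tcp_pos: [603.6, 165.3, 105.4]
tool_rot: [0.046, 0.999, 0.0, -0.0]
ft_force: [0.1, 0.9, -0.7]
opening: 30.1
t 3.2833 tcp [603.6 165.3 105.4] yang 84.7 tilt [-0.0004  0.0007] q [ 0.08  0.73 -0.68  1.91  0.66  0.75  0.5 ] f [ 0.1  0.9 -0.7] m [ 0.034 -0.    -0.031] op 30.1
shift cm [-0.02  0.04  0.14] twist 0.002
329 156
```

View pics/s1.png

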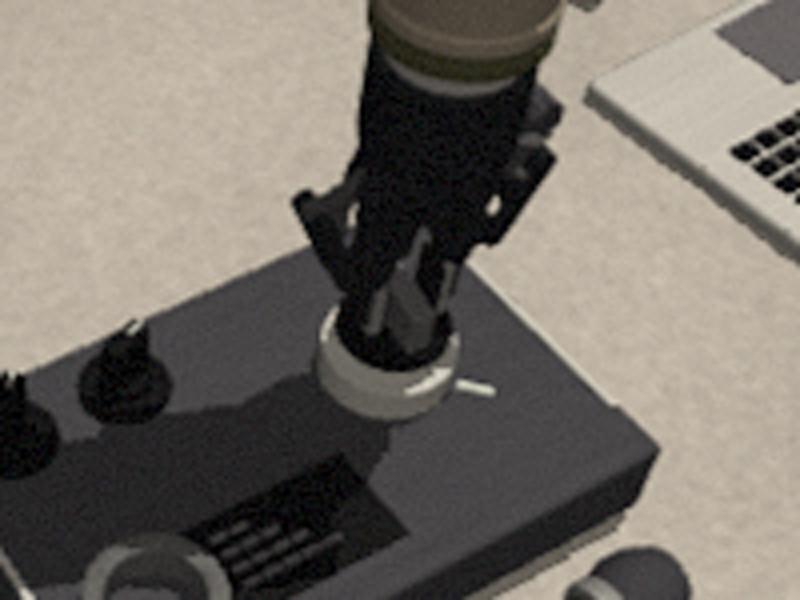

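The fingers straddle the bar at about (410,305), with clearance on both sides. Closing on it now.

```bash
python3 -m pendant '[{"claw":2,"x":0,"y":0,"z":0,"twist":0},{"claw":1.5,"x":0,"y":0,"z":0,"twist":0},{"claw":1,"x":0,"y":0,"z":0,"twist":0},{"claw":0.5,"x":0,"y":0,"z":0,"twist":0},{"claw":0.5,"x":0,"y":0,"z":0,"twist":0},{"claw":0.5,"x":0,"y":0,"z":0,"twist":0}]'
python3 -c "
from h import *
go([603.8,165.7,104],84.6)"
```

```text
time_s: 3.83
tcp_pos: [604.3, 165.6, 106.7]
tool_rot: [0.046, 0.999, 0.001, 0.001]
ft_force: [-0.5, -2.2, 5.4]
opening: 13.0
t 3.8333 tcp [604.3 165.6 106.7] yang 84.7 tilt [0.0016 0.001 ] q [ 0.08  0.72 -0.68  1.9   0.66  0.75  0.5 ] f [-0.5 -2.2  5.4] m [-0.284  0.082 -0.011] op 13.0
shift cm [0.05 0.   0.27] twist 0.002
```

```bash
python3 -m pendant '[{"claw":0.5,"x":0,"y":0,"z":-0.05,"twist":0.06},{"claw":0.5,"x":0,"y":0,"z":-0.05,"twist":0.12},{"claw":0.5,"x":0,"y":0,"z":-0.05,"twist":0.18},{"claw":0.5,"x":0,"y":0,"z":-0.05,"twist":0.24},{"claw":0.5,"x":0,"y":0,"z":-0.05,"twist":0.24}]'
python3 -c "
from h import *
go([603.8,165.7,104],84.6)"
```

```text
time_s: 4.25
tcp_pos: [604.3, 165.3, 107.1]
tool_rot: [0.167, 0.986, 0.0, 0.001]
ft_force: [0.5, -0.6, -3.2]
opening: 13.3
t 4.25 tcp [604.3 165.3 107.1] yang 70.8 tilt [0.0016 0.0004] q [ 0.04  0.71 -0.61  1.91  0.6   0.72  0.3 ] f [ 0.5 -0.6 -3.2] m [-0.106 -0.1   -0.055] op 13.3
shift cm [0.06 0.02 0.31] twist -0.241
```

```bash
cat > chk.py <<'E'
import sys; from h import *
s=env.read_state(); M=Ro.from_quat(s['tool_rot']).as_matrix(); y=np.radians(84.7)-np.arctan2(M[1,1],M[0,1])
print("turn %.3f mz %.3f f %s z %.1f op %.1f"%(y,s['ft_torque'][2],s['ft_force'].round(1),s['tcp_pos'][2],s['opening']))
sys.exit(abs(s['ft_torque'][2])>.22)
E
p="python3 -m pendant"; (
python3 -m pendant '[{"claw":0.5,"x":0,"y":0,"z":0,"twist":0.02},{"claw":0.5,"x":0,"y":0,"z":0,"twist":0.04}]' && python3 chk.py &&
python3 -m pendant '[{"claw":0.5,"x":0,"y":0,"z":0,"twist":0.02},{"claw":0.5,"x":0,"y":0,"z":0,"twist":0.04}]' && python3 chk.py &&
python3 -m pendant '[{"claw":0.5,"x":0,"y":0,"z":0,"twist":0.02},{"claw":0.5,"x":0,"y":0,"z":0,"twist":0.04}]' && python3 chk.py &&
python3 -m pendant '[{"claw":0.5,"x":0,"y":0,"z":0,"twist":0.02},{"claw":0.5,"x":0,"y":0,"z":0,"twist":0.04}]' && python3 chk.py &&
python3 -m pendant '[{"claw":0.5,"x":0,"y":0,"z":0,"twist":0.02},{"claw":0.5,"x":0,"y":0,"z":0,"twist":0.04}]' && python3 chk.py ) | grep turn
```

```text
turn 0.283 mz 0.057 f [ 0.6 -0.4 -1.3] z 107.1 op 12.7False
```

```bash
sed -i 's/sys.exit(\(.*\))$/sys.exit(int(\1))/' chk.py; (
python3 -m pendant '[{"claw":0.5,"x":0,"y":0,"z":0,"twist":0.02},{"claw":0.5,"x":0,"y":0,"z":0,"twist":0.04}]' && python3 chk.py &&
python3 -m pendant '[{"claw":0.5,"x":0,"y":0,"z":0,"twist":0.02},{"claw":0.5,"x":0,"y":0,"z":0,"twist":0.04}]' && python3 chk.py &&
python3 -m pendant '[{"claw":0.5,"x":0,"y":0,"z":0,"twist":0.02},{"claw":0.5,"x":0,"y":0,"z":0,"twist":0.04}]' && python3 chk.py &&
python3 -m pendant '[{"claw":0.5,"x":0,"y":0,"z":0,"twist":0.02},{"claw":0.5,"x":0,"y":0,"z":0,"twist":0.04}]' && python3 chk.py &&
python3 -m pendant '[{"claw":0.5,"x":0,"y":0,"z":0,"twist":0.02},{"claw":0.5,"x":0,"y":0,"z":0,"twist":0.04}]' && python3 chk.py ) | grep turn
```

```text
turn 0.324 mz 0.061 f [ 1.2 -1.3 -2.2] z 107.1 op 12.8
turn 0.366 mz 0.020 f [ 1.4  0.1 -2.3] z 107.1 op 12.9
turn 0.408 mz 0.022 f [ 0.6 -0.5 -1.6] z 107.1 op 12.8
turn 0.450 mz 0.071 f [ 0.3 -0.1 -2.4] z 107.1 op 12.7
turn 0.492 mz 0.046 f [ 0.5 -0.9 -0.5] z 107.1 op 13.0
```

```bash
(
python3 -m pendant '[{"claw":0.5,"x":0,"y":0,"z":0,"twist":0.02},{"claw":0.5,"x":0,"y":0,"z":0,"twist":0.04}]' && python3 chk.py &&
python3 -m pendant '[{"claw":0.5,"x":0,"y":0,"z":0,"twist":0.02},{"claw":0.5,"x":0,"y":0,"z":0,"twist":0.04}]' && python3 chk.py &&
python3 -m pendant '[{"claw":0.5,"x":0,"y":0,"z":0,"twist":0.02},{"claw":0.5,"x":0,"y":0,"z":0,"twist":0.04}]' && python3 chk.py &&
python3 -m pendant '[{"claw":0.5,"x":0,"y":0,"z":0,"twist":0.02},{"claw":0.5,"x":0,"y":0,"z":0,"twist":0.04}]' && python3 chk.py &&
python3 -m pendant '[{"claw":0.5,"x":0,"y":0,"z":0,"twist":0.02},{"claw":0.5,"x":0,"y":0,"z":0,"twist":0.04}]' && python3 chk.py &&
python3 -m pendant '[{"claw":0.5,"x":0,"y":0,"z":0,"twist":0.02},{"claw":0.5,"x":0,"y":0,"z":0,"twist":0.04}]' && python3 chk.py &&
python3 -m pendant '[{"claw":0.5,"x":0,"y":0,"z":0,"twist":0.02},{"claw":0.5,"x":0,"y":0,"z":0,"twist":0.04}]' && python3 chk.py ) | grep turn
```

```text
turn 0.535 mz 0.076 f [-0.  -0.8 -1. ] z 107.1 op 12.8
turn 0.577 mz 0.054 f [ 0.2 -1.  -1.8] z 107.1 op 12.5
turn 0.619 mz 0.079 f [ 0.6 -0.5 -0.5] z 107.1 op 12.6
turn 0.661 mz 0.072 f [ 0.  -0.6 -1.2] z 107.0 op 12.8
turn 0.703 mz 0.044 f [-0.2 -1.6 -1. ] z 107.1 op 12.5
turn 0.746 mz 0.065 f [-0.3 -1.1 -1.3] z 107.1 op 12.7
turn 0.788 mz 0.127 f [-0.1 -1.3 -0.9] z 107.0 op 12.8
```

```bash
(
python3 -m pendant '[{"claw":0.5,"x":0,"y":0,"z":0,"twist":0.01},{"claw":0.5,"x":0,"y":0,"z":0,"twist":0.02}]' && python3 chk.py &&
python3 -m pendant '[{"claw":0.5,"x":0,"y":0,"z":0,"twist":0.01},{"claw":0.5,"x":0,"y":0,"z":0,"twist":0.02}]' && python3 chk.py &&
python3 -m pendant '[{"claw":0.5,"x":0,"y":0,"z":0,"twist":0.01},{"claw":0.5,"x":0,"y":0,"z":0,"twist":0.02}]' && python3 chk.py &&
python3 -m pendant '[{"claw":0.5,"x":0,"y":0,"z":0,"twist":0.01},{"claw":0.5,"x":0,"y":0,"z":0,"twist":0.02}]' && python3 chk.py ) | grep turn
```

```text
turn 0.809 mz 0.182 f [-0.9 -1.4 -1. ] z 107.1 op 13.0
turn 0.829 mz 0.311 f [-1.2 -0.5  0.2] z 107.1 op 12.5
```

The moment rises from 0.06 to 0.31 N m, so this is the stop. I'll ease back a little and push gently.

```bash
sed 's/sys.exit(.*/sys.exit(int(s["ft_force"][2]>18))/' chk.py > chkz.py; (
python3 -m pendant '[{"claw":0.5,"x":0,"y":0,"z":0,"twist":-0.02},{"claw":0.5,"x":0,"y":0,"z":0,"twist":-0.04}]' && python3 chkz.py &&
python3 -m pendant '[{"claw":0.5,"x":0,"y":0,"z":0.1,"twist":0},{"claw":0.5,"x":0,"y":0,"z":0.15,"twist":0}]' && python3 chkz.py &&
python3 -m pendant '[{"claw":0.5,"x":0,"y":0,"z":0.1,"twist":0},{"claw":0.5,"x":0,"y":0,"z":0.15,"twist":0}]' && python3 chkz.py &&
python3 -m pendant '[{"claw":0.5,"x":0,"y":0,"z":0.1,"twist":0},{"claw":0.5,"x":0,"y":0,"z":0.15,"twist":0}]' && python3 chkz.py &&
python3 -m pendant '[{"claw":0.5,"x":0,"y":0,"z":0.1,"twist":0},{"claw":0.5,"x":0,"y":0,"z":0.15,"twist":0}]' && python3 chkz.py &&
python3 -m pendant '[{"claw":0.5,"x":0,"y":0,"z":0.1,"twist":0},{"claw":0.5,"x":0,"y":0,"z":0.15,"twist":0}]' && python3 chkz.py ) | grep turn
```

```text
turn 0.788 mz -0.050 f [ 0.7 -1.1 -1.7] z 107.1 op 12.2
turn 0.787 mz 0.060 f [-2.8 -2.5  7.2] z 106.1 op 12.8
turn 0.787 mz 0.009 f [-2.1 -3.1  7.6] z 105.3 op 12.9
turn 0.786 mz 0.018 f [-2.7 -1.3  7.6] z 104.6 op 12.5
turn 0.786 mz -0.015 f [-2.8 -2.6  8.3] z 103.9 op 12.7
turn 0.786 mz 0.024 f [-1.7 -3.4  7.9] z 103.2 op 12.9
```

```bash
sed -i 's/>18/>13/' chkz.py; (
python3 -m pendant '[{"claw":0.5,"x":0,"y":0,"z":0.1,"twist":0},{"claw":0.5,"x":0,"y":0,"z":0.2,"twist":0}]' && python3 chkz.py &&
python3 -m pendant '[{"claw":0.5,"x":0,"y":0,"z":0.1,"twist":0},{"claw":0.5,"x":0,"y":0,"z":0.2,"twist":0}]' && python3 chkz.py &&
python3 -m pendant '[{"claw":0.5,"x":0,"y":0,"z":0.1,"twist":0},{"claw":0.5,"x":0,"y":0,"z":0.2,"twist":0}]' && python3 chkz.py &&
python3 -m pendant '[{"claw":0.5,"x":0,"y":0,"z":0.1,"twist":0},{"claw":0.5,"x":0,"y":0,"z":0.2,"twist":0}]' && python3 chkz.py &&
python3 -m pendant '[{"claw":0.5,"x":0,"y":0,"z":0.1,"twist":0},{"claw":0.5,"x":0,"y":0,"z":0.2,"twist":0}]' && python3 chkz.py ) | grep turn
```

```text
turn 0.786 mz 0.067 f [-2.2 -2.3  8.9] z 102.1 op 12.2
turn 0.786 mz -0.051 f [-3.3 -1.5  8.8] z 101.0 op 12.5
turn 0.786 mz -0.024 f [-2.  -2.8  8.5] z 99.9 op 12.7
turn 0.785 mz -0.024 f [-3.8 -2.8 18.5] z 98.9 op 12.9
```

Fully in (8 mm, end-stop force 18 N). Now I'll turn past the stop, held in.

```bash
(
python3 -m pendant '[{"claw":0.5,"x":0,"y":0,"z":0.03,"twist":0.03},{"claw":0.5,"x":0,"y":0,"z":0.03,"twist":0.06}]' && python3 chk.py &&
python3 -m pendant '[{"claw":0.5,"x":0,"y":0,"z":0.03,"twist":0.03},{"claw":0.5,"x":0,"y":0,"z":0.03,"twist":0.06}]' && python3 chk.py &&
python3 -m pendant '[{"claw":0.5,"x":0,"y":0,"z":0.03,"twist":0.03},{"claw":0.5,"x":0,"y":0,"z":0.03,"twist":0.06}]' && python3 chk.py &&
python3 -m pendant '[{"claw":0.5,"x":0,"y":0,"z":0.03,"twist":0.04},{"claw":0.5,"x":0,"y":0,"z":0.03,"twist":0.08},{"claw":0.5,"x":0,"y":0,"z":0.03,"twist":0.12}]' && python3 chk.py ) | grep turn
```

```text
turn 0.846 mz 0.122 f [-3.1 -2.9  9.1] z 99.5 op 12.6
turn 0.908 mz 0.020 f [-2.7 -2.1  8.3] z 100.1 op 12.4
turn 0.969 mz 0.041 f [-2.8 -2.4  9.4] z 100.7 op 12.7
turn 1.090 mz 0.081 f [-3.7 -1.9  7.5] z 101.2 op 13.0
```

```bash
(
python3 -m pendant '[{"claw":0.5,"x":0,"y":0,"z":0.12,"twist":0},{"claw":0.5,"x":0,"y":0,"z":0.25,"twist":0}]' && python3 chk.py &&
python3 -m pendant '[{"claw":0.5,"x":0,"y":0,"z":0.08,"twist":0.05},{"claw":0.5,"x":0,"y":0,"z":0.08,"twist":0.1},{"claw":0.5,"x":0,"y":0,"z":0.08,"twist":0.15}]' && python3 chk.py &&
python3 -m pendant '[{"claw":0.5,"x":0,"y":0,"z":0.1,"twist":0.05},{"claw":0.5,"x":0,"y":0,"z":0.1,"twist":0.1},{"claw":0.5,"x":0,"y":0,"z":0.1,"twist":0.15}]' && python3 chk.py  ) | grep turn
```

```text
turn 1.091 mz -0.073 f [-1.7 -1.7  9.4] z 99.7 op 12.7
turn 1.243 mz 0.100 f [-3.1 -1.9  8.2] z 99.7 op 12.6
turn 1.395 mz 0.024 f [-3.7 -1.9  8.4] z 99.5 op 12.7
```

```bash
(
python3 -m pendant '[{"claw":0.5,"x":0,"y":0,"z":0.1,"twist":0.05},{"claw":0.5,"x":0,"y":0,"z":0.1,"twist":0.1},{"claw":0.5,"x":0,"y":0,"z":0.1,"twist":0.15},{"claw":0.5,"x":0,"y":0,"z":0.1,"twist":0.2}]' && python3 chk.py &&
python3 -m pendant '[{"claw":0.5,"x":0,"y":0,"z":0.1,"twist":0.05},{"claw":0.5,"x":0,"y":0,"z":0.1,"twist":0.1},{"claw":0.5,"x":0,"y":0,"z":0.1,"twist":0.15},{"claw":0.5,"x":0,"y":0,"z":0.1,"twist":0.2}]' && python3 chk.py  ) | grep turn;  python3 -c "
from h import *
go([603.8,165.7,104],84.6)"
```

```text
turn 1.597 mz 0.069 f [-3.  -1.6  9.3] z 99.3 op 12.9
turn 1.799 mz 0.052 f [-3.6 -2.3  9. ] z 99.2 op 12.6
t 10.5 tcp [602.7 164.7  99.2] yang -18.4 tilt [ 0.0059 -0.004 ] q [-0.24  0.65 -0.17  1.94  0.21  0.57 -0.88] f [-3.6 -2.3  9. ] m [-0.493  0.996  0.052] op 12.6
shift cm [ 0.13  0.08 -0.48] twist -1.797
```

```bash
(
python3 -m pendant '[{"claw":0.5,"x":0.05,"y":0.05,"z":-0.2,"twist":0},{"claw":0.5,"x":0.1,"y":0.08,"z":-0.4,"twist":0},{"claw":0.5,"x":0.1,"y":0.08,"z":-0.6,"twist":0},{"claw":0.5,"x":0.1,"y":0.08,"z":-0.75,"twist":0},{"claw":0.5,"x":0.1,"y":0.08,"z":-0.75,"twist":0}]' && python3 chk.py &&
python3 -m pendant '[{"claw":0.5,"x":0,"y":0,"z":0,"twist":0.05},{"claw":0.5,"x":0,"y":0,"z":0,"twist":0.1},{"claw":0.5,"x":0,"y":0,"z":0,"twist":0.15},{"claw":0.5,"x":0,"y":0,"z":0,"twist":0.2},{"claw":0.5,"x":0,"y":0,"z":0,"twist":0.25}]' && python3 chk.py &&
python3 -m pendant '[{"claw":0.5,"x":0,"y":0,"z":0,"twist":0.03},{"claw":0.5,"x":0,"y":0,"z":0,"twist":0.06}]' && python3 chk.py &&
python3 -m pendant '[{"claw":0.5,"x":0,"y":0,"z":0,"twist":0.02},{"claw":0.5,"x":0,"y":0,"z":0,"twist":0.04}]' && python3 chk.py &&
python3 -m pendant '[{"claw":0.5,"x":0,"y":0,"z":0,"twist":0.02},{"claw":0.5,"x":0,"y":0,"z":0,"twist":0.04}]' && python3 chk.py &&
python3 -m pendant '[{"claw":0.5,"x":0,"y":0,"z":0,"twist":0.02},{"claw":0.5,"x":0,"y":0,"z":0,"twist":0.04}]' && python3 chk.py &&
python3 -m pendant '[{"claw":0.5,"x":0,"y":0,"z":0,"twist":0.02},{"claw":0.5,"x":0,"y":0,"z":0,"twist":0.04}]' && python3 chk.py ) | grep turn;  python3 -c "
from h import *
go([603.8,165.7,107],84.6)"
```

```text
turn 1.799 mz -0.088 f [-5.4 -4.   5.3] z 106.9 op 12.7
turn 2.051 mz 0.057 f [-3.8 -2.4  4.6] z 107.0 op 12.6
turn 2.112 mz 0.055 f [-1.7 -1.5  3.2] z 107.0 op 13.1
turn 2.153 mz 0.063 f [-2.2 -1.9  3.5] z 107.0 op 12.7
turn 2.195 mz 0.034 f [-2.3 -1.9  4. ] z 107.0 op 12.4
turn 2.237 mz 0.016 f [-2.5 -1.8  2.7] z 107.0 op 12.6
turn 2.278 mz 0.639 f [-2.6 -3.3  2.8] z 107.0 op 12.8
t 12.1667 tcp [602.2 165.  107. ] yang -45.8 tilt [ 0.0033 -0.0049] q [-0.33  0.63 -0.04  1.94  0.06  0.57 -1.22] f [-2.6 -3.3  2.8] m [-0.412  0.706  0.639] op 12.8
shift cm [0.16 0.06 0.  ] twist -2.277
```

The far end is felt: 0.64 N m at a total angle of about 2.4. I'll relax slightly, open and rise.

```bash
python3 -m pendant '[{"claw":0.5,"x":0,"y":0,"z":0,"twist":-0.03},{"claw":1.6,"x":0,"y":0,"z":0,"twist":-0.03},{"claw":2.2,"x":0,"y":0,"z":0,"twist":-0.03},{"claw":3,"x":0,"y":0,"z":0,"twist":-0.03},{"claw":4,"x":0,"y":0,"z":0,"twist":-0.03},{"claw":4,"x":0,"y":0,"z":0,"twist":-0.03},{"claw":4,"x":0,"y":0,"z":-0.5,"twist":-0.03}]'; python3 -m pendant '[{"claw":4,"x":0,"y":0,"z":-2,"twist":0},{"claw":4,"x":0,"y":0,"z":-5,"twist":0},{"claw":4,"x":0,"y":0,"z":-9,"twist":0},{"claw":4,"x":-4,"y":0,"z":-12,"twist":0},{"claw":4,"x":-8,"y":0,"z":-14,"twist":0}]'; python3 -c "
from h import *
go([450,-150,250],-46)"
```

```text
time_s: 12.75
tcp_pos: [601.8, 165.0, 111.4]
tool_rot: [0.921, 0.39, -0.0, 0.003]
ft_force: [0.4, -0.1, -0.1]
opening: 40.2
time_s: 13.17
tcp_pos: [553.9, 116.9, 248.8]
tool_rot: [0.92, 0.391, 0.002, 0.003]
ft_force: [1.6, -1.7, 0.2]
opening: 40.2
t 13.1667 tcp [553.9 116.9 248.8] yang -44.0 tilt [ 0.0061 -0.0034] q [-0.26  0.39 -0.07  1.95  0.04  0.8  -1.12] f [ 1.6 -1.7  0.2] m [-0.035  0.018  0.006] op 40.2
shift cm [-26.42  11.05  -0.09] twist 0.035
```

```bash
python3 -m pendant '[{"claw":4,"x":-3.6,"y":1.5,"z":0,"twist":0},{"claw":4,"x":-7.2,"y":3,"z":0,"twist":0},{"claw":4,"x":-10.8,"y":4.5,"z":0,"twist":0},{"claw":4,"x":-14.4,"y":6,"z":0,"twist":0},{"claw":4,"x":-18,"y":7.5,"z":0,"twist":0},{"claw":4,"x":-21.6,"y":9,"z":0,"twist":0},{"claw":4,"x":-25,"y":10.5,"z":0,"twist":0},{"claw":4,"x":-26.4,"y":11,"z":0,"twist":0},{"claw":4,"x":-26.4,"y":11,"z":0,"twist":0},{"claw":4,"x":-26.4,"y":11,"z":0,"twist":0}]'
python3 - <<'E'
from h import *
a=vision.read_camera("top")["image"][115:250,105:340]; b=cv2.imread("pics/top0.png")[115:250,105:340]
f=lambda i:cv2.resize(i,(522,300),interpolation=cv2.INTER_CUBIC)
cv2.imwrite("pics/end.png",np.vstack([f(b),f(a)]))
E
```

```text
time_s: 14.0
tcp_pos: [449.7, -150.1, 249.6]
tool_rot: [0.921, 0.39, 0.003, 0.003]
ft_force: [-0.1, 0.1, 0.2]
opening: 40.1
```

View pics/end.png

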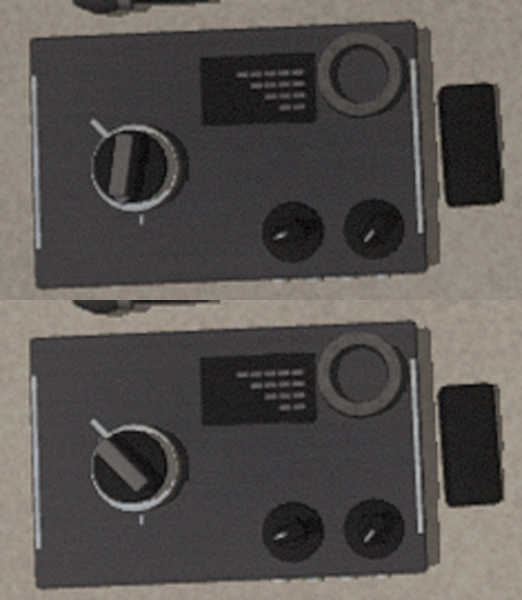

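The lower half (now) shows the bar from (140,487) to (100,443), pointing at the long mark. The trim knobs, tape roll and adapter look as they did before. Next, a quick numeric check of the bar angle.

Run:
```python
from h import *
c=vision.read_camera("top"); g=cv2.GaussianBlur(cv2.cvtColor(c["image"],cv2.COLOR_BGR2GRAY),(3,3),0)
x0,y0=148,172; r=g[y0:y0+36,x0:x0+36]
m=((r>68)&(r<125)).astype('uint8'); yy,xx=np.mgrid[:36,:36]; m[(xx-14.5)**2+(yy-17)**2>14.5**2]=0
n,l,st,ce=cv2.connectedComponentsWithStats(m,connectivity=4); i=1+st[1:,4].argmax(); ys,xs=np.where(l==i)
P=ray(c,np.c_[xs+x0,ys+y0],128)[:,:2]; print(st[i],P.mean(0)); w,V=np.linalg.eigh(np.cov(P.T)); a=np.degrees(np.arctan2(V[1,1],V[0,1]))%180
print("len",np.sqrt(12*w),"angle",a,"selector",np.radians(183.3-a))
```

```text
[  1   7  22  22 169] [602.96617154 165.11650747]
len [12.03337287 44.37320269] angle 44.770385946825996 selector 2.4177978767448938
```

```bash
python3 -c "
from rig import job_done,env
print(env.read_state()['ft_force']); print(job_done())"
```

```text
[ 0.4206639  0.4283405 -0.0477757]
the job is handed in; nothing more can be done
None
```

The selector is at live and the job is handed in. I turned the knob clockwise, felt the safety stop at about 0.93 rad, and pushed it fully in there. I then turned it held in to about 1.95 rad, let it rise, and turned on to the far end in one grip.

| Step | Reading |
|---|---|
| At the safety stop | 0.31 N m |
| Pushing in | about 8 N from the spring; 18.5 N when it bottomed at 8 mm |
| At the far end | 0.64 N m |

**Last checks:**
- **Selector:** the last picture has the bar pointing at the long mark, and its measured angle gives about 2.42 rad against the nominal 2.4.
- **Knob up:** the grip had risen to within about 0.1 mm of its height before the push. I did not measure the knob itself after letting go.
- **Left alone:** the trim knobs, tape roll and adapter look unchanged from the first picture. Only the near edge of the microphone was in the final crop, and it had not visibly moved.
- **Robot:** the arm is clear, with no contact force, and took about 14 s.

No check failed. While turning past the stop, the knob crept up to about 6 mm in, the least depth allowed there. I pressed it back down before going on.

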